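Pile broken cheese pieces on the serving board, gently

TASK

Get the serving board ready for the cheese: put the lime, the garlic and the tomato (those of them that lie on it) into the white bowl, then pile all the broken cheese pieces into one steady stack in the middle of the round board, the largest at the bottom and each next one smaller, every piece flat side down and resting only on the piece below it. The tops are uneven, so find for each piece a spot where it really stays when let go. Cheese crumbles: never squeeze or press a piece with more than 50 N a finger, 100 N in all, and leave the mug, the small mill and the flat tin where they stand.

Things in the scene. Friction and masses are not known exactly. Their poses are not given: they have to be found in the camera images.
- piece_a: the largest cheese piece (always present): rigid wedge, 80 long (x) x 62 wide (y) x 38 mm, 155 g. Origin on the flat underside below the centre of mass, z up. Brown rind end at x = -34 mm, thin end at +46. Upright sides 62 mm apart: grip across y near x = 0, low. Top: level ledge from the rind end to x = 0, then a 25 degree slope down to 17 mm
- piece_a_ledge (a point): middle of piece_a's top ledge, at x = -17, y = 0, z = 37 mm of the piece; a piece whose centre of mass is over this point stays, one centred past the ledge, over x > 5, tips down the slope
- piece_b: the second largest cheese piece (may be absent): rigid wedge, 72 long (x) x 58 wide (y) x 36 mm, 122 g. Origin on the flat underside below the centre of mass, z up. Brown rind end at x = -31 mm, thin end at +41. Upright sides 58 mm apart: grip across y near x = 0, low. Top: level ledge from the rind end to x = 0, then a 25 degree slope down to 16 mm
- piece_b_ledge (a point): middle of piece_b's top ledge, at x = -16, y = 0, z = 35 mm of the piece; a piece whose centre of mass is over this point stays, one centred past the ledge, over x > 5, tips down the slope
- piece_c: the middle-sized cheese piece (may be absent): rigid wedge, 65 long (x) x 53 wide (y) x 34 mm, 96 g. Origin on the flat underside below the centre of mass, z up. Brown rind end at x = -28 mm, thin end at +37. Upright sides 53 mm apart: grip across y near x = 0, low. Top: level ledge from the rind end to x = 0, then a 25 degree slope down to 15 mm
- piece_c_ledge (a point): middle of piece_c's top ledge, at x = -14, y = 0, z = 33 mm of the piece; a piece whose centre of mass is over this point stays, one centred past the ledge, over x > 5, tips down the slope
- piece_d: the second smallest cheese piece (may be absent): rigid wedge, 58 long (x) x 48 wide (y) x 32 mm, 72 g. Origin on the flat underside below the centre of mass, z up. Brown rind end at x = -25 mm, thin end at +33. Upright sides 48 mm apart: grip across y near x = 0, low. Top: level ledge from the rind end to x = 0, then a 25 degree slope down to 14 mm
- piece_d_ledge (a point): middle of piece_d's top ledge, at x = -13, y = 0, z = 31 mm of the piece; a piece whose centre of mass is over this point stays, one centred past the ledge, over x > 5, tips down the slope
- piece_e: the smallest cheese piece (always present): rigid wedge, 50 long (x) x 43 wide (y) x 30 mm, 53 g. Origin on the flat underside below the centre of mass, z up. Brown rind end at x = -22 mm, thin end at +28. Upright sides 43 mm apart: grip across y near x = 0, low. Top: level ledge from the rind end to x = 0, then a 25 degree slope down to 14 mm
- piece_e_ledge (a point): middle of piece_e's top ledge, at x = -11, y = 0, z = 29 mm of the piece; a piece whose centre of mass is over this point stays, one centred past the ledge, over x > 5, tips down the slope
- board: the round wooden serving board, 220 mm across and 14 mm thick, fixed for the job, with a 42 mm wide handle that reaches 178 mm from the centre; origin under its centre, handle toward its own -y
- board_mid (a point): the middle of the board's top face, 14 mm above the worktop
- bowl: white open bowl, 190 mm across the rim, 50 mm high, 4 mm wall, fixed; its flat inner floor is 5 mm up and about 85 mm across, its side flares out; origin under its centre
- lime: green lime, about 51 x 47 x 45 mm, 49 g (may be absent); starts on the board; origin at the middle of its underside as it lay, 22 mm from its centre along its own z, and turns with it; it can roll
- garlic: garlic bulb, about 59 x 61 mm wide (widest about 22 mm up), 60 mm high with its stalk, 43 g (may be absent); starts on the board; origin at the middle of its underside, own z toward the stalk
- tomato: small red tomato, about 56 x 50 x 44 mm (may be absent); starts on the board; origin at the middle of its underside as it lay, 22 mm from its centre along its own z, and turns with it; it can roll
- mug: blue and white mug, 78 mm across, 92 mm high, a loose bystander; origin under its middle
- salt_mill: small glass mill, 44 mm across, 90 mm high, a loose bystander; origin under its middle
- tin_low: flat tin, 86 mm across, 40 mm high, a loose bystander; origin under its middle

How it is judged:
By the outcome, as a careful person would: the job done as asked, in the order asked, and still so for the second after the job is handed in, with the robot touching nothing.
Of piece_b, piece_c, piece_d only 2 to 3 are there at a start; the rules pass over those that are not, and their reading is None.
Of lime, garlic, tomato only 2 to 3 are there at a start; the rules pass over those that are not, and their reading is None.
At some moment in a run one of piece_e, garlic may be knocked a few centimetres aside while the robot is not near it.
Once in a run the grip may slacken for a moment while it holds something.
It also fails if it takes over 210 s, if anything falls off the work surface, if the arm or the gripper's body presses on something with over 40 N, if the wrist force passes 120 N, or if a joint passes its speed limit or range.

ROBOT

A 7-joint arm with a two-finger parallel gripper is mounted at the origin on a cart in front of the work surface, level with it; the furniture and walls round the work are solid. World frame = base frame: x ahead of the robot, y to its left, z up, the work surface at z = 0. Lengths are in m, angles in rad, forces in N, time in s.
With the tool pointing down it reaches from about 0.425 to 0.925 m from the base axis. Payload 6.8 kg.
Tool frame: the origin (TCP) lies at the very end of the fingers, on their centre line; the grasp point (between the pads) lies bot.grip_point_offset behind it (bot.grip_point_offset is the distance from the TCP to the grasp point, in m); z points along the fingers, y is the line along which they close (so a half turn about z gives the same grasp; the last joint's range is limited). The gripper opens to 85 mm and grips with 20 to 120 N. Pads are 22 mm wide; open, the fingers measure 114 mm over their backs; the gripper's body (76 mm by 85 mm) begins 54 mm behind the grasp point. The pads swing forward as they close: fully open they stand 13 mm farther back than shut.
Start: joints at [-1.368, 0.477, 0.022, 1.555, -0.011, 1.109, -0.083], TCP at [0.206, 0.643, 0.231] pointing down, gripper open.
Joint ranges: [-2.96, 2.96], [-0.34, 2.1], [-1.41, 1.46], [0.24, 2.44], [-1.37, 4.51], [0.17, 1.92], [-2.96, 2.96]. Speed limits (rad/s): [2.39, 2.39, 3.14, 3.14, 3.14, 3.14, 3.14].

INTERFACE

Orientations are given as a unit quaternion [w, x, y, z].
In Python, from station import bot, imaging gives the robot as it stands. The module is installed in compiled form; this text tells all that it offers.
- The arm moves only by the tool carry_out, never from a script. Its argument "targets" is one flat list of numbers, 5 for each row, row after row: the closure in counts, from 0 (fully open) to 255 (shut), then the shift along the world's x, y, z in mm, then the turn about the world's z in degrees. A call has 1 to 20 rows; each row shifts and turns the commanded pose from where the row before left it; what a row does not reach is not made up. A row lasts 1/10 s, in which the tool goes at most 50 mm and 8.59 degrees, less where a joint would pass 70% of its speed; a pose out of reach is approached as far as the arm can. A call is refused whole if a number of a shift passes 50 or a number of a turn 8.59, either way. A call with a gripper value outside its range is refused whole. The fingers move at their own pace and stop on an object; "newtons" is the grip in N (left out, the last holds). Time passes only in rows, so rows that do not move let the fingers close. It gives the time, the measured TCP pose, the force, the opening and the grip force at its end, in the units of the state.
- bot.get_obs(): the state, without advancing time (a new reading comes with each control period).
- imaging.read_camera(name): name is "side" or "top"; returns a dict with "frame" (480x640x3 uint8, red, green, blue), "fov_y" (degrees; the focal length in pixels is half the picture's height over the tangent of half this angle, whatever the lens; pixels are square), "cx", "cy" (the principal point, pixels), "pose" (4x4, takes a point from camera to world coordinates). Camera axes: x right, y up, looking along -z (the intrinsics and any distortion apply to the point x, -y, -z); pixel columns grow to the right and rows downward; lengths in m; the calibration is good to about 2 mm. A picture is of the moment at which its call begins. There is no depth.
- bot.hand_in(): hands the job in; it is judged then, once.
The state is a dict: "t": time; "q": joint angles; "joint_vel": joint speeds; "joint_torque": joint torques, N m; "eef_pos": TCP position; "tool_rot": TCP orientation; "contact_force": force on the tool from outside, world axes, zero at the start; "torque": the same for the moment, N m; "gripper_width": opening from 0.0 (shut) to 1.0 (fully open); "grasp_force": force on a finger pad.
Only numpy, scipy, OpenCV 4.12 (cv2) and the standard library are available. Lean on these libraries where they do the work, as an engineer would, in place of code of your own. Each camera call takes 0.05 s, during which the arm holds its last target. There are 200 camera calls.

## Working session

There is one attempt and no reset: what is moved stays moved. The work goes in short steps, Python scripts to look and compute and a tool call to move; the robot and the scene stay as the last step left them, time stands still between calls to the robot, and variables do not carry over. Pictures are saved under pics/ and viewed, at most 17 in all, crops included, and the job is handed in when it is done.

Besides the shell and the picture viewer there is one more tool, called after "Emit:" in YAML: its name, and indented under it one key for each argument. carry_out: Moves the arm, as the interface text tells. Its arguments: {"type":"object","properties":{"targets":{"type":"array","items":{"type":"number"}},"newtons":{"type":"number"}},"required":["targets"]}

```bash
mkdir -p pics
python3 - <<'E'
from station import bot, imaging
import cv2
o=bot.get_obs()
print(o, bot.grip_point_offset)
for n in("top","side"):
    c=imaging.read_camera(n); cv2.imwrite(f"pics/{n}0.png",c["frame"][:,:,::-1]); print(n,{k:v for k,v in c.items() if k!="frame"})
E
```

```text
{'t': 0.0, 'q': array([-1.3680966 ,  0.47780847,  0.02234405,  1.55645074, -0.01151601,
        1.10927163, -0.0831177 ]), 'joint_vel': array([ 7.75748066e-04,  7.06612974e-04, -1.90691271e-04, -1.76400464e-05,
        1.51946891e-03, -4.33330174e-04,  6.16189265e-06]), 'joint_torque': array([-5.16722284e-04, -5.96446073e+01,  1.60778783e+00, -2.81201559e+01,
        1.25035390e-02,  9.11889510e-03,  1.34228975e-07]), 'eef_pos': array([0.20626167, 0.64210045, 0.23032047]), 'tool_rot': array([-7.92783227e-05,  1.54778588e-01,  9.87948769e-01, -9.01571309e-04]), 'contact_force': array([ 0.63002357, -0.47356539,  0.34234689]), 'torque': array([-0.02045294, -0.00949166,  0.02187909]), 'grasp_force': 0.0, 'gripper_width': 1.0038537111950332} 0.0187
top {'fov_y': 46.07561166393261, 'cx': 318.632639570718, 'cy': 239.79744074589897, 'pose': array([[-0.03860276,  0.97879767, -0.20115901,  0.28311439],
       [-0.99925291, -0.03743845,  0.00959068,  0.01691445],
       [ 0.00185626,  0.20137895,  0.97951165,  1.28343004],
       [ 0.        ,  0.        ,  0.        ,  1.        ]])}
side {'fov_y': 45.61948304580139, 'cx': 320.03547135423184, 'cy': 239.34993149631669, 'pose': array([[-0.99618407,  0.07184713, -0.04955084,  0.49698794],
       [-0.08501731, -0.67047437,  0.73704558,  0.99037081],
       [ 0.01973204,  0.73844574,  0.67402413,  0.92027999],
       [ 0.        ,  0.        ,  0.        ,  1.        ]])}
```

View pics/top0.png

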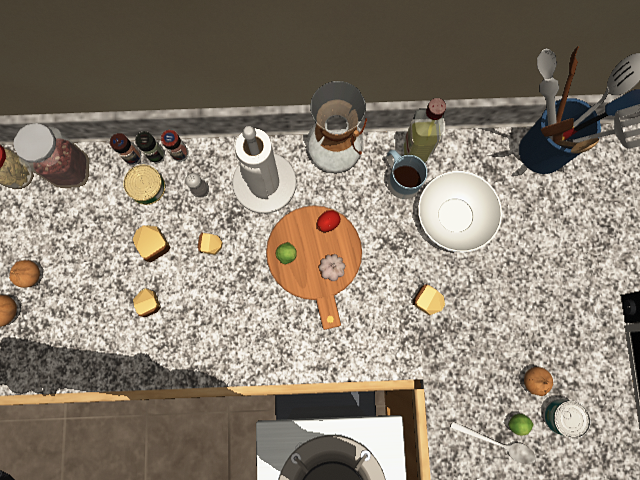

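View pics/side0.png

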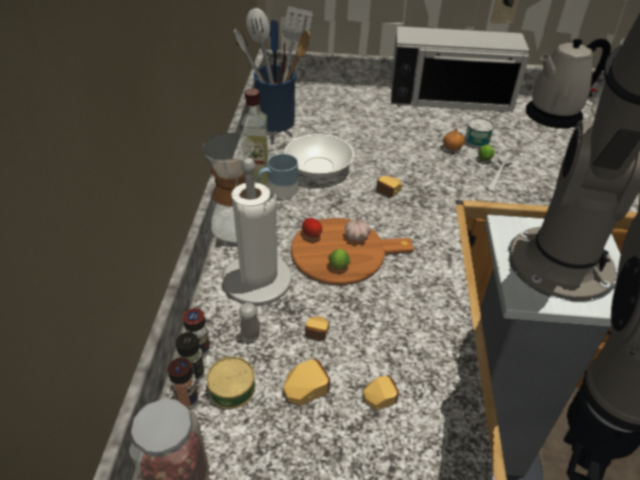

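Top view: lime (286,253), tomato (329,221) and garlic (332,268) are on the board. There are four cheese pieces, at (150,243), (209,243), (146,302) and (430,300). The bowl is at (460,212). Next I'll zoom in on the pieces.

```bash
cat > h.py <<'E'
import numpy as np, cv2
from station import bot, imaging
def cam(n):
    c=imaging.read_camera(n); c["f"]=240/np.tan(np.radians(c["fov_y"]/2)); c["n"]=n; return c
def ray(c,u,v,z):
    d=np.array([(u-c["cx"])/c["f"],-(v-c["cy"])/c["f"],-1.]); R=c["pose"][:3,:3]; p=c["pose"][:3,3]; w=R@d
    return p+w*(z-p[2])/w[2]
def proj(c,P):
    q=c["pose"][:3,:3].T@(np.asarray(P,float)-c["pose"][:3,3]); return np.array([c["cx"]+c["f"]*q[0]/-q[2], c["cy"]-c["f"]*q[1]/-q[2]])
def tri(cs,uvs):
    A=np.zeros((3,3));b=np.zeros(3)
    for c,(u,v) in zip(cs,uvs):
        p=c["pose"][:3,3]; d=ray(c,u,v,0)-p; d/=np.linalg.norm(d); M=np.eye(3)-np.outer(d,d); A+=M;b+=M@p
    x=np.linalg.solve(A,b); return x
def mask(c,lo,hi):
    return cv2.inRange(cv2.cvtColor(c["frame"],cv2.COLOR_RGB2HSV),lo,hi)
def blobs(m,amin=60):
    n,l,s,ce=cv2.connectedComponentsWithStats(m)
    return [(s[i],ce[i],l==i) for i in range(1,n) if s[i,4]>=amin]
E
python3 - <<'E'
from h import *
t,s=cam("top"),cam("side")
rows=[]
for c,pts in((t,[(150,243),(209,243),(146,302),(430,300)]),(s,[(306,382),(317,325),(381,391),(389,185)])):
    rows.append(np.hstack([cv2.resize(c["frame"][v-25:v+25,u-25:u+25],(200,200),interpolation=cv2.INTER_CUBIC) for u,v in pts]))
cv2.imwrite("pics/m1.png",np.vstack(rows)[:,:,::-1])
for c in(t,s):
    hsv=cv2.cvtColor(c["frame"],cv2.COLOR_RGB2HSV)
    for nm,lo,hi in(("cheese",(12,110,70),(28,255,255)),("green",(32,120,40),(60,255,255)),("red",(0,200,60),(4,255,255))):
        for st,ce,_ in blobs(mask(c,lo,hi),40): print(c["n"],nm,st,ce.round(1))
# board in top
for st,ce,l in blobs(mask(t,(3,90,60),(16,255,255)),2000): print("board",st,ce)
w=mask(t,(0,0,190),(179,40,255)); w=cv2.morphologyEx(w,cv2.MORPH_OPEN,np.ones((5,5)))
for st,ce,l in blobs(w,400): print("w",st,ce)
E
```

```text
top cheese [412 120  25  28 292] [424.1 136.6]
top cheese [322 127  38  12 161] [342.2 133.8]
top cheese [321 137  31  15 190] [338.7 145.5]
top cheese [571 139  28  14 159] [583.3 145.6]
top cheese [124 165  38  36 170] [142.2 183.2]
top cheese [ 266  206   96  124 6296] [314.1 258.5]
top cheese [133 226  33  34 775] [148.4 240.9]
top cheese [198 233  25  22 380] [209.5 243.4]
top cheese [  9 260  30  28 629] [ 23.9 273.5]
top cheese [415 285  30  30 380] [431.7 301.5]
top cheese [133 289  26  28 462] [144.8 301.7]
top cheese [  0 295  15  32 373] [  5.9 309.8]
top cheese [525 367  28  29 619] [538.6 381. ]
top cheese [   0  380  430  100 4366] [241.5 399.4]
top green [276 243  20  21 324] [285.7 252.9]
top green [509 414  24  21 382] [520.4 424.3]
top red [563 128  11  11  45] [567.8 133.3]
top red [317 211  24  21 351] [328.5 220.8]
side cheese [297  36  10  21 109] [301.3  47.1]
side cheese [444 130  21  20 296] [453.8 140. ]
side cheese [212 169  23  12  52] [221.2 176.6]
side cheese [378 176  24  19 241] [390.3 183. ]
side cheese [213 187  19  18 240] [222.3 196.1]
side cheese 
[... 166 characters left out ...]
  16 293] [317.2 324.4]
side cheese [598 341   7  10  42] [601.2 345.5]
side cheese [ 208  358   45   41 1451] [229.8 377.7]
side cheese [ 284  359   45   46 1470] [306.  382.3]
side cheese [364 376  34  33 828] [380.5 392.2]
side green [479 145  15  15 168] [485.8 151.9]
side green [330 250  19  19 281] [339.  258.8]
side red [305 220  16  11 134] [312.5 224.9]
board [ 266  205   96  125 6411] [314.1750117  257.67384183]
w [234 130  37  34 579] [253.11917098 148.51295337]
w [ 227  155   69   57 1606] [265.6494396  188.13013699]
w [ 419  170   78   77 4712] [457.24639219 207.73747878]
w [557 405  30  30 606] [571.16831683 419.79207921]
w [ 299  417  107   63 3334] [370.29004199 441.58128374]
```

View pics/m1.png

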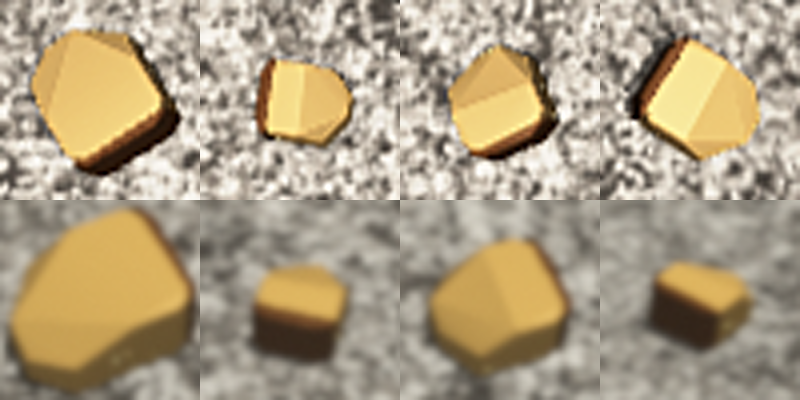

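Run:
```python
from h import *
t,s=cam("top"),cam("side")
I=[]
for (u,v) in [(150,243),(209,243),(146,302),(430,300)]:
    I.append(cv2.resize(t["frame"][v-20:v+20,u-20:u+20],(300,300),interpolation=cv2.INTER_LANCZOS4))
M=np.vstack([np.hstack(I[:2]),np.hstack(I[2:])])
cv2.imwrite("pics/m2.png",M[:,:,::-1])
```

```text
(no output)
```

View pics/m2.png

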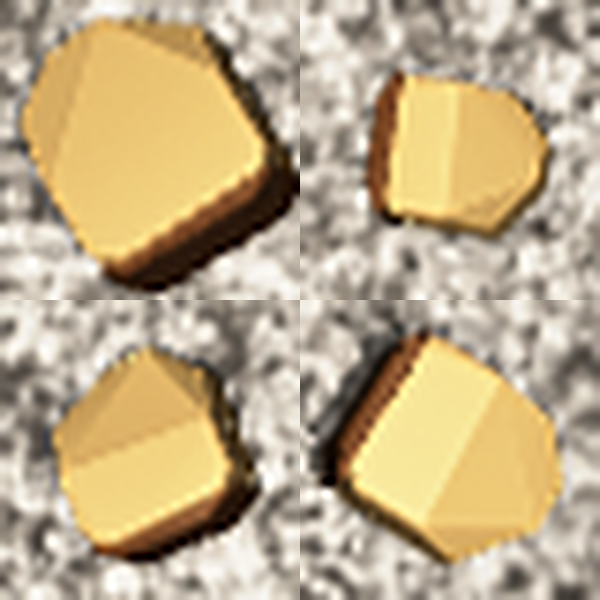

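Run:
```python
from h import *
t,s=cam("top"),cam("side")
def T(k,x,y):
    o=[(130,223,0,0),(189,223,300,0),(126,282,0,300),(410,280,300,300)][k]; return ((x-o[2])/7.5+o[0]-.5,(y-o[3])/7.5+o[1]-.5)
I=cv2.resize(s["frame"][352:412,276:336],(600,600),interpolation=cv2.INTER_LANCZOS4)
cv2.imwrite("pics/m3.png",I[:,:,::-1])
S=lambda x,y:(x/4+281-.5,(y-200)/4+357-.5)
for a,b in [((100,262),(190,290)),((265,155),(130,210)),((45,170),(15,315)),((45,170),(110,325)),((100,25),(30,275)),((100,25),(15,315)),((20,110),(15,315))]:
    ta,sb=T(0,*a),S(*b); X=tri([t,s],[ta,sb]); print(a,b,X.round(4),(proj(t,X)-ta).round(1),(proj(s,X)-sb).round(1))
for k,(a,b),z in[(0,((100,262),(265,155)),.038),(1,((400,75),(388,215)),.03),(2,((95,548),(230,470)),.032),(3,((425,335),(345,470)),.033)]:
    p,q=ray(t,*T(k,*a),z),ray(t,*T(k,*b),z); print(k,p.round(4),q.round(4),np.linalg.norm(p-q).round(4))
```

```text
(100, 262) (190, 290) [0.5145 0.3987 0.0394] [ 0.1 -0.5] [0.6 0.2]
(265, 155) (130, 210) [0.5464 0.3523 0.0316] [ 0.  -0.3] [0.4 0.1]
(45, 170) (15, 315) [0.569  0.418  0.0296] [  0.8 -10.8] [13.2  3.6]
(45, 170) (110, 325) [0.5467 0.4174 0.0338] [ 0.2 -1.5] [1.8 0.6]
(100, 25) (30, 275) [0.5868 0.3997 0.0419] [ 0.1 -0.6] [0.7 0.2]
(100, 25) (15, 315) [0.5928 0.4066 0.0193] [ 0.1 -0.8] [1.  0.3]
(20, 110) (15, 315) [0.5767 0.423  0.0397] [ 0.6 -7. ] [8.5 2.5]
0 [0.5137 0.3993 0.038 ] [0.5444 0.3507 0.038 ] 0.0575
1 [0.5676 0.2692 0.03  ] [0.5246 0.2727 0.03  ] 0.0432
2 [0.3873 0.4083 0.032 ] [0.4087 0.3692 0.032 ] 0.0446
3 [ 0.43   -0.2307  0.033 ] [ 0.391 -0.204  0.033] 0.0473
```

View pics/m3.png

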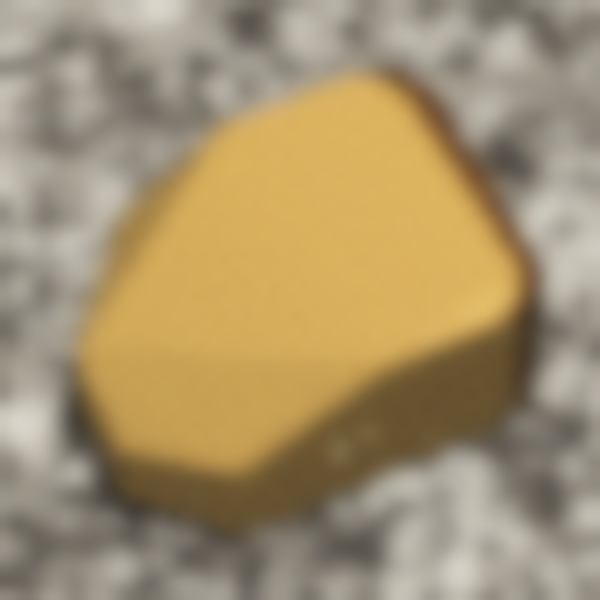

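A is upright, with its kink 37 mm from the rind. The measured widths are about 57/43/45/47 mm, which fits a, e, d and c. Now I'll get the board, the bowl, the vegetables and the piece axes in numbers.

```bash
cat >> h.py <<'E'
def veg(t,s):
    out={}
    for nm,lo,hi,lo2,hi2 in(("lime",(32,100,30),(60,255,255),None,None),("tomato",(0,190,50),(5,255,255),(174,190,50),(179,255,255))):
        ps=[]
        for c in(t,s):
            m=mask(c,lo,hi)
            if lo2: m|=mask(c,lo2,hi2)
            m=cv2.morphologyEx(m,cv2.MORPH_CLOSE,np.ones((5,5)))
            b=[ce for st,ce,_ in blobs(m,60)]
            w=[ce for ce in b if 0.3<ray(c,*ce,.03)[0]<.75 and -.45<ray(c,*ce,.03)[1]<.3]
            ps.append(w[0] if w else None)
        if ps[0] is not None and ps[1] is not None:
            X=tri([t,s],ps); out[nm]=(X.round(4),ray(t,*ps[0],.036).round(4))
        else: out[nm]=ps
    return out
E
python3 - <<'E'
from h import *
t,s=cam("top"),cam("side")
print(veg(t,s))
m=mask(t,(3,90,60),(20,255,255)); m=[l for st,ce,l in blobs(m,4000) if 250<ce[0]<350 and ce[1]<300][0].astype(np.uint8)
cn=max(cv2.findContours(m,cv2.RETR_EXTERNAL,cv2.CHAIN_APPROX_NONE)[0],key=cv2.contourArea)
h=np.zeros_like(m); cv2.fillPoly(h,[cv2.convexHull(cn)],1)
P=np.array([ray(t,*p[0],.014)[:2] for p in cn])
# circle by least squares, robust: drop handle and dents
k=P[:,0]>.40
for _ in range(6):
    A=np.c_[2*P[k],np.ones(k.sum())]; c=np.linalg.lstsq(A,(P[k]**2).sum(1),rcond=None)[0]; r=np.sqrt(c[2]+c[0]**2+c[1]**2)
    k=np.abs(np.hypot(*(P-c[:2]).T)-r)<.005
print("board",c[:2],r,k.sum()); 
g=t["frame"][160:265,405:515].copy(); hs=cv2.cvtColor(g,cv2.COLOR_RGB2HSV)
# garlic: low-saturation pixels inside hull of board
hsv=cv2.cvtColor(t["frame"],cv2.COLOR_RGB2HSV)
gm=((hsv[:,:,1]<110)&(h>0)).astype(np.uint8); gm=cv2.morphologyEx(gm,cv2.MORPH_OPEN,np.ones((3,3)))
for st,ce,l in blobs(gm,80): print("garlic?",st,ce,ray(t,*ce,.025).round(4))
hs=cv2.cvtColor(s["frame"],cv2.COLOR_RGB2HSV); 
# bowl
b=mask(t,(0,0,120),(179,28,255)); b=cv2.morphologyEx(b,cv2.MORPH_OPEN,cv2.getStructuringElement(cv2.MORPH_ELLIPSE,(7,7)))
for st,ce,l in blobs(b,2500):
  if ce[0]>400 and ce[1]<300:
    cn=max(cv2.findContours(l.astype(np.uint8),cv2.RETR_EXTERNAL,cv2.CHAIN_APPROX_NONE)[0],key=len)
    Q=np.array([ray(t,*p[0],.05)[:2] for p in cv2.convexHull(cn)]); (x,y),r=cv2.minEnclosingCircle(Q.astype(np.float32)); print("bowl",x,y,r,st,cv2.fitEllipse(cn))
M=np.hstack([cv2.resize(t["frame"][150:340,255:515],(520,380)),np.zeros((380,1,3),np.uint8)])
cv2.imwrite("pics/m4.png",M[:,:,::-1])
E
```

```text
{'lime': (array([0.5139, 0.0798, 0.0328]), array([0.5122, 0.0798, 0.036 ])), 'tomato': (array([ 0.5828, -0.0188,  0.0389]), array([ 0.5823, -0.0187,  0.036 ]))}
board [0.51684157 0.01683882] 0.10827626164337413 250
garlic? [319 255  26  26 502] [331.78486056 267.2749004 ] [ 0.4772 -0.0226  0.025 ]
garlic? [335 281  20  40 364] [343.33516484 299.45879121] [ 0.4038 -0.0452  0.025 ]
garlic? [293 296  29  29 342] [309.33040936 307.64619883] [0.3886 0.0312 0.025 ]
bowl 0.5956510305404663 -0.3124177157878876 0.08849221467971802 [ 420  173   76   75 4217] ((456.62841796875, 208.9056854248047), (72.0154800415039, 73.36067199707031), 135.70599365234375)
```

View pics/m4.png

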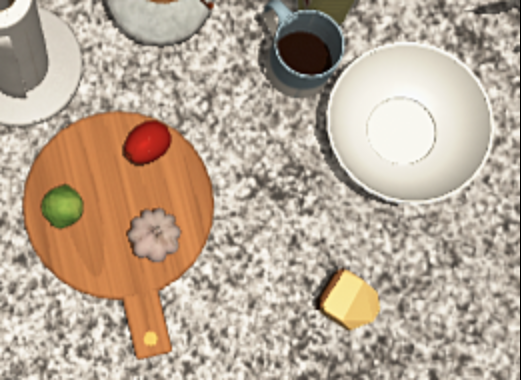

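Everything is where it should be: lime, garlic and tomato are on the board, and the bowl rim centre is near pixel (460,211). Starting with the lime.

Emit:
carry_out:
  targets: [0, 15.3, -28.1, 0, 0, 0, 15.3, -28.1, 0, 0, 0, 15.3, -28.1, 0, 0, 0, 15.3, -28.1, 0, 0, 0, 15.3, -28.1, 0, 0, 0, 15.3, -28.1, 0, 0, 0, 15.3, -28.1, 0, 0, 0, 15.3, -28.1, 0, 0, 0, 15.3, -28.1, 0, 0, 0, 15.3, -28.1, 0, 0, 0, 15.3, -28.1, 0, 0, 0, 15.3, -28.1, 0, 0, 0, 15.3, -28.1, 0, 0, 0, 15.3, -28.1, 0, 0, 0, 15.3, -28.1, 0, 0, 0, 15.3, -28.1, 0, 0, 0, 15.3, -28.1, 0, 0, 0, 15.3, -28.1, 0, 0, 0, 15.3, -28.1, 0, 0, 0, 15.3, -28.1, 0, 0]
  newtons: 30

```text
t: 2.5
eef_pos: [0.513, 0.0795, 0.2316]
tool_rot: [0.0, 0.155, 0.988, 0.0]
contact_force: [0.2, -0.1, -0.5]
gripper_width: 1.0
grasp_force: 0.0
```

Emit:
carry_out:
  targets: [0, 0, 0, 0, 0, 0, 0, 0, 0, 0]

```text
t: 2.7
eef_pos: [0.5126, 0.0802, 0.2314]
tool_rot: [0.0, 0.156, 0.988, 0.0]
contact_force: [-0.2, 1.0, 0.3]
gripper_width: 1.0
grasp_force: 0.0
```

Emit:
carry_out:
  targets: [0, 0, 0, -30, 0, 0, 0, 0, -30, 0, 0, 0, 0, -30, 0, 0, 0, 0, -30, 0, 0, 0, 0, -30, 0, 0, 0, 0, -20, 0, 0, 0, 0, -20, 0, 0, 0, 0, -22, 0, 0, 0, 0, 0, 0, 255, 0, 0, 0, 0, 255, 0, 0, 0, 0, 255, 0, 0, 0, 0, 255, 0, 0, 0, 0, 255, 0, 0, 0, 0, 255, 0, 0, 0, 0, 255, 0, 0, 0, 0, 255, 0, 0, 0, 0]

```text
t: 4.4
eef_pos: [0.5132, 0.0813, 0.0207]
tool_rot: [0.001, 0.155, 0.988, 0.001]
contact_force: [-1.3, 1.3, 6.2]
gripper_width: 0.522
grasp_force: 29.7
```

Emit:
carry_out:
  targets: [255, 0, 0, 20, 0, 255, 0, 0, 20, 0, 255, 0, 0, 30, 0, 255, 0, 0, 30, 0, 255, 0, 0, 30, 0, 255, 0, 0, 30, 0]

```text
t: 5.0
eef_pos: [0.5123, 0.0806, 0.1814]
tool_rot: [0.0, 0.155, 0.988, 0.0]
contact_force: [0.6, 0.5, -0.7]
gripper_width: 0.524
grasp_force: 30.9
```

Emit:
carry_out:
  targets: [255, 5.9, -28.8, 0, 0, 255, 5.9, -28.8, 0, 0, 255, 5.9, -28.8, 0, 0, 255, 5.9, -28.8, 0, 0, 255, 5.9, -28.8, 0, 0, 255, 5.9, -28.8, 0, 0, 255, 5.9, -28.8, 0, 0, 255, 5.9, -28.8, 0, 0, 255, 5.9, -28.8, 0, 0, 255, 5.9, -28.8, 0, 0, 255, 5.9, -28.8, 0, 0, 255, 5.9, -28.8, 0, 0, 255, 5.9, -28.8, 0, 0, 255, 5.9, -28.8, 0, 0, 255, 0, 0, 0, 0]

```text
t: 6.5
eef_pos: [0.5941, -0.3278, 0.1804]
tool_rot: [0.001, 0.158, 0.988, -0.002]
contact_force: [-0.5, -0.6, -0.7]
gripper_width: 0.522
grasp_force: 30.9
```

Emit:
carry_out:
  targets: [255, 0, 0, -30, 0, 255, 0, 0, -30, 0, 255, 0, 0, -30, 0, 255, 0, 0, -30, 0, 255, 0, 0, -20, 0, 255, 0, 0, 0, 0]

```text
t: 7.1
eef_pos: [0.5932, -0.3202, 0.0367]
tool_rot: [-0.003, 0.154, 0.988, 0.001]
contact_force: [-0.5, 0.5, 0.3]
gripper_width: 0.524
grasp_force: 30.9
```

Emit:
carry_out:
  targets: [90, 0, 0, 0, 0, 90, 0, 0, 0, 0, 90, 0, 0, 0, 0, 90, 0, 0, 20, 0, 90, 0, 0, 30, 0, 0, 0, 0, 50, 0, 0, 0, 0, 50, 0, 0, -8, 20, 0, 0, 0, -8, 20, 0, 0]

```text
t: 8.0
eef_pos: [0.58, -0.2835, 0.1928]
tool_rot: [0.003, 0.156, 0.988, -0.001]
contact_force: [0.4, 0.7, -0.7]
gripper_width: 1.0
grasp_force: 0.0
```

```bash
cat >> h.py <<'E'
def garlic(t):
    # pale blob on the board disc, away from its rim
    hsv=cv2.cvtColor(t["frame"],cv2.COLOR_RGB2HSV)
    d=np.zeros(hsv.shape[:2],np.uint8); u,v=proj(t,(.517,.017,.014)).round().astype(int); cv2.circle(d,(int(u),int(v)),45,1,-1)
    m=((hsv[:,:,1]<110)&(d>0)).astype(np.uint8); m=cv2.morphologyEx(m,cv2.MORPH_OPEN,np.ones((3,3)))
    return [(st,ray(t,*ce,.03).round(4)) for st,ce,_ in blobs(m,150)]
E
python3 - <<'E'
from h import *
t,s=cam("top"),cam("side"); print(veg(t,s)); print(garlic(t)); print(bot.get_obs()["eef_pos"])
E
```

```text
{'lime': [None, array([318.35664336, 157.2027972 ])], 'tomato': (array([ 0.5831, -0.019 ,  0.0375]), array([ 0.5823, -0.0189,  0.036 ]))}
[(array([319, 255,  26,  26, 504], dtype=int32), array([ 0.4765, -0.0225,  0.03  ]))]
[ 0.57920901 -0.27953713  0.19073789]
```

Emit:
carry_out:
  targets: [0, -11.4, 28.7, 0, 0, 0, -11.4, 28.7, 0, 0, 0, -11.4, 28.7, 0, 0, 0, -11.4, 28.7, 0, 0, 0, -11.4, 28.7, 0, 0, 0, -11.4, 28.7, 0, 0, 0, -11.4, 28.7, 0, 0, 0, -11.4, 28.7, 0, 0, 0, -11, 28.4, 0, 0, 0, 0, 0, 0, 0, 0, 0, 0, 0, 0]

```text
t: 9.2
eef_pos: [0.4774, -0.0246, 0.19]
tool_rot: [0.001, 0.154, 0.988, 0.0]
contact_force: [0.7, -1.2, -0.1]
gripper_width: 1.003
grasp_force: 0.0
```

Emit:
carry_out:
  targets: [0, 0, 0, -30, 0, 0, 0, 0, -30, 0, 0, 0, 0, -30, 0, 0, 0, 0, -30, 0, 0, 0, 0, -20, 0, 0, 0, 0, -20, 0, 0, 0, 0, -12, 0, 0, 0, 0, 0, 0, 255, 0, 0, 0, 0, 255, 0, 0, 0, 0, 255, 0, 0, 0, 0, 255, 0, 0, 0, 0, 255, 0, 0, 0, 0, 255, 0, 0, 0, 0]

```text
t: 10.6
eef_pos: [0.4779, -0.0246, 0.0185]
tool_rot: [0.001, 0.155, 0.988, 0.0]
contact_force: [-1.5, -0.4, 7.7]
gripper_width: 0.649
grasp_force: 23.8
```

Emit:
carry_out:
  targets: [255, 0, 0, 20, 0, 255, 0, 0, 20, 0, 255, 0, 0, 30, 0, 255, 0, 0, 30, 0, 255, 0, 0, 30, 0, 255, 0, 0, 30, 0, 255, 9.4, -27.6, 0, 0, 255, 9.4, -27.6, 0, 0, 255, 9.4, -27.6, 0, 0, 255, 9.4, -27.6, 0, 0, 255, 9.4, -27.6, 0, 0, 255, 9.4, -27.6, 0, 0, 255, 9.4, -27.6, 0, 0, 255, 9.4, -27.6, 0, 0, 255, 9.4, -27.6, 0, 0, 255, 9.4, -27.6, 0, 0]

```text
t: 12.2
eef_pos: [0.5711, -0.3014, 0.1778]
tool_rot: [0.0, 0.155, 0.988, 0.0]
contact_force: [0.8, -0.3, -0.9]
gripper_width: 0.651
grasp_force: 31.8
```

Emit:
carry_out:
  targets: [255, 0, 0, -30, 0, 255, 0, 0, -30, 0, 255, 0, 0, -30, 0, 255, 0, 0, -20, 0, 255, 0, 0, 0, 0]

```text
t: 12.7
eef_pos: [0.5689, -0.2992, 0.0648]
tool_rot: [-0.003, 0.155, 0.988, 0.001]
contact_force: [-0.1, -0.1, -0.6]
gripper_width: 0.646
grasp_force: 32.0
```

Emit:
carry_out:
  targets: [70, 0, 0, 0, 0, 70, 0, 0, 0, 0, 70, 0, 0, 0, 0, 70, 0, 0, 20, 0, 70, 0, 0, 30, 0, 0, 0, 0, 50, 0, 0, 0, 0, 40, 0, 0, -8, 20, 0, -8, 0, 0, 20, 0, -8, 0, 0, 20, 0, -8, 0, 0, 20, 0, -8, 0, 0, 20, 0, -8]

```text
t: 13.9
eef_pos: [0.5631, -0.1998, 0.2085]
tool_rot: [0.001, 0.486, 0.874, 0.001]
contact_force: [0.1, 0.4, 0.1]
gripper_width: 0.999
grasp_force: 0.0
```

Run:
```python
from h import *
t,s=cam("top"),cam("side"); print(veg(t,s)); print(garlic(t)); print(bot.get_obs()["eef_pos"])
cv2.imwrite("pics/m5.png",cv2.resize(t["frame"][150:340,255:515],(780,570))[:,:,::-1])
```

```text
{'lime': [None, array([316.27956989, 155.41935484])], 'tomato': (array([ 0.5827, -0.0189,  0.0383]), array([ 0.5823, -0.0188,  0.036 ]))}
[]
[ 0.56374921 -0.19706017  0.20789387]
```

View pics/m5.png

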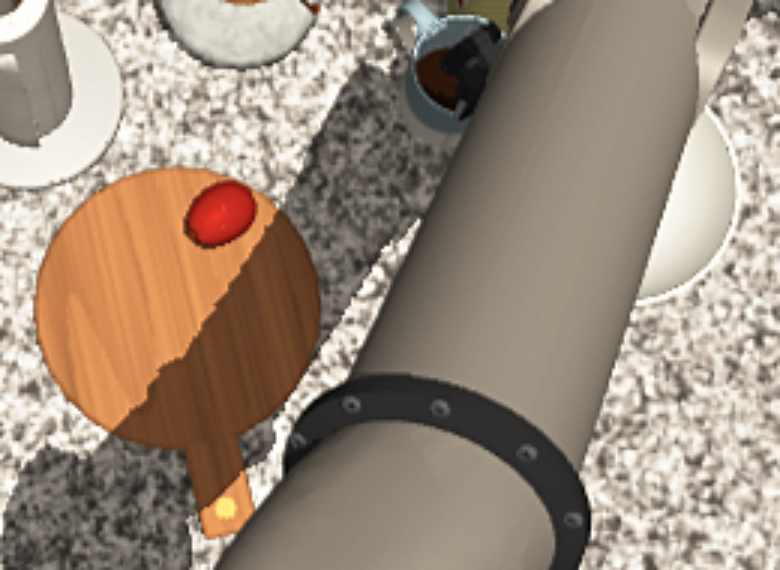

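Emit:
carry_out:
  targets: [0, 2.7, 25.5, 0, 0, 0, 2.7, 25.5, 0, 0, 0, 2.7, 25.5, 0, 0, 0, 2.7, 25.5, 0, 0, 0, 2.7, 25.5, 0, 0, 0, 2.7, 25.5, 0, 0, 0, 2.7, 25.5, 0, 0, 0, 0, 0, 0, 0, 0, 0, 0, 0, 0]

```text
t: 14.9
eef_pos: [0.5821, -0.0227, 0.2079]
tool_rot: [0.001, 0.482, 0.876, 0.0]
contact_force: [-0.2, -1.0, -0.1]
gripper_width: 0.999
grasp_force: 0.0
```

Emit:
carry_out:
  targets: [0, 0, 0, -30, 0, 0, 0, 0, -30, 0, 0, 0, 0, -30, 0, 0, 0, 0, -30, 0, 0, 0, 0, -30, 0, 0, 0, 0, -20, 0, 0, 0, 0, -20, 0, 0, 0, 0, 0, 0, 255, 0, 0, 0, 0, 255, 0, 0, 0, 0, 255, 0, 0, 0, 0, 255, 0, 0, 0, 0, 255, 0, 0, 0, 0, 255, 0, 0, 0, 0]

```text
t: 16.3
eef_pos: [0.5827, -0.0224, 0.0188]
tool_rot: [0.001, 0.483, 0.875, 0.001]
contact_force: [-0.9, -1.3, 5.1]
gripper_width: 0.531
grasp_force: 29.9
```

Emit:
carry_out:
  targets: [255, 0, 0, 20, 0, 255, 0, 0, 20, 0, 255, 0, 0, 30, 0, 255, 0, 0, 30, 0, 255, 0, 0, 30, 0, 255, 0, 0, 30, 0]

```text
t: 16.9
eef_pos: [0.5815, -0.022, 0.1791]
tool_rot: [0.0, 0.483, 0.875, 0.0]
contact_force: [0.5, -0.4, -1.0]
gripper_width: 0.529
grasp_force: 31.1
```

Run:
```python
from h import *
t=cam("top"); print(bot.get_obs()["eef_pos"])
for nm,z,lo,hi in(("lime",.03,(32,100,30),(60,255,255)),):
    for st,ce,_ in blobs(mask(t,lo,hi),30): print(nm,ce,ray(t,*ce,z).round(4))
print(ray(t,460,211,.05))
cv2.imwrite("pics/m6.png",cv2.resize(t["frame"][155:265,395:515],(480,440))[:,:,::-1])
```

```text
[ 0.58442291 -0.02252852  0.18392584]
lime [461.9347079  211.43642612] [ 0.5943 -0.3262  0.03  ]
lime [520.36692506 424.31524548] [ 0.124  -0.4085  0.03  ]
[ 0.59050525 -0.31640855  0.05      ]
```

View pics/m6.png

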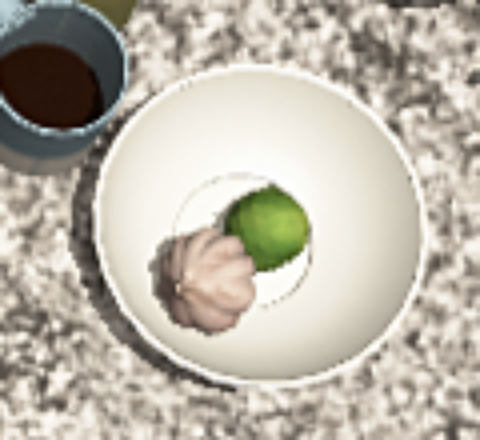

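Emit:
carry_out:
  targets: [255, 3.1, -29.3, 0, 0, 255, 3.1, -29.3, 0, 0, 255, 3.1, -29.3, 0, 0, 255, 3.1, -29.3, 0, 0, 255, 3.1, -29.3, 0, 0, 255, 3.1, -29.3, 0, 0, 255, 3.1, -29.3, 0, 0, 255, 3.1, -29.3, 0, 0, 255, 3.1, -29.3, 0, 0, 255, 3.1, -29.3, 0, 0, 255, 3.1, -29.3, 0, 0, 255, 0, 0, 0, 0, 255, 0, 0, -30, 0, 255, 0, 0, -30, 0, 255, 0, 0, -30, 0, 255, 0, 0, -28, 0, 255, 0, 0, 0, 0]

```text
t: 18.65
eef_pos: [0.6135, -0.3415, 0.0552]
tool_rot: [-0.004, 0.483, 0.876, 0.0]
contact_force: [-0.1, 0.4, -0.7]
gripper_width: 0.532
grasp_force: 31.1
```

Emit:
carry_out:
  targets: [90, 0, 0, 0, 0, 90, 0, 0, 0, 0, 90, 0, 0, 0, 0, 90, 0, 0, 20, 0, 90, 0, 0, 30, 0, 0, 0, 0, 50, 0, 0, 0, 0, 40, 0, 0, 0, 20, 0, 0, 0, 0, 40, 0, 0, 0, 0, 40, 0, 0, 0, 0, 40, 0, 0, 0, 0, 40, 0, 0, 0, 0, 0, 0, 0]

```text
t: 19.95
eef_pos: [0.6175, -0.1564, 0.2]
tool_rot: [-0.0, 0.479, 0.878, 0.002]
contact_force: [0.6, 0.9, -0.0]
gripper_width: 1.0
grasp_force: 0.0
```

Run:
```python
from h import *
t,s=cam("top"),cam("side"); o=bot.get_obs(); print(o["eef_pos"],o["q"].round(2))
for c in(t,s):
  m=mask(c,(0,190,50),(5,255,255))|mask(c,(174,190,50),(179,255,255))
  for st,ce,_ in blobs(m,40): print(c["n"],"red",ce,ray(c,*ce,.04).round(3))
  for st,ce,_ in blobs(mask(c,(32,100,30),(60,255,255)),30): print("lime",ce,ray(c,*ce,.03).round(4))
# cheese blobs now
for c in (t,):
  for st,ce,_ in blobs(mask(c,(12,110,70),(28,255,255)),250): print(c["n"],st,ce.round(1))
```

```text
[ 0.61646796 -0.16312945  0.20051159] [-0.27  0.5   0.61  1.71 -0.33  1.03  1.01]
top red [568.6 132.9] [ 0.772 -0.59   0.04 ]
top red [  2.09722222 156.22222222] [0.764 0.73  0.04 ]
top red [462.48011364 191.05681818] [ 0.64  -0.329  0.04 ]
lime [143.83333333 201.2       ] [0.6464 0.4026 0.03  ]
lime [461.92176871 211.5       ] [ 0.5941 -0.3261  0.03  ]
lime [520.36692506 424.31524548] [ 0.124  -0.4085  0.03  ]
side red [301.35338346 150.91729323] [ 0.644 -0.327  0.04 ]
lime [485.79558011 151.83425414] [ 0.13   -0.3964  0.03  ]
lime [316.27835052 155.54639175] [ 0.6019 -0.3236  0.03  ]
lime [224.72463768 399.46376812] [0.694  0.4522 0.03  ]
top [321 127  38  25 431] [338.9 140.3]
top [ 266  206   84   92 4585] [302.1 245.7]
top [133 226  36  34 753] [148.3 240.6]
top [198 233  24  22 276] [211.4 243.8]
top [  9 260  31  28 636] [ 24.  273.5]
top [133 289  26  28 346] [144.8 300.1]
top [415 289  30  26 307] [433.7 304. ]
top [  0 295  17  32 395] [  6.3 309.6]
top [524 367  29  29 630] [538.4 381. ]
top [366 380  63 100 663] [407.4 413. ]
top [   0  389  214   16 1362] [ 88.3 396.9]
```

Tomato, lime and garlic are all in the bowl. Next is piece A. I'll go around the towel roll and turn the fingers to −57° (A's thin end points at about 33°, origin near (0.560, 0.394)).

Emit:
carry_out:
  targets: [0, -21, 16.1, 0, 0, 0, -21, 16.1, 0, 0, 0, -21, 16.1, 0, 0, 0, -21, 16.1, 0, 0, 0, -21, 16.1, 0, 0, 0, -21, 16.1, 0, 0, 0, -21, 16.1, 0, 0, 0, 0, 27.8, 0, -8.1, 0, 0, 27.8, 0, -8.1, 0, 0, 27.8, 0, -8.1, 0, 0, 27.8, 0, -8.1, 0, 0, 27.8, 0, -8.1, 0, 0, 27.8, 0, -8.1, 0, 0, 27.8, 0, -8.1, 0, 0, 27.8, 0, -8.1, 0, 0, 27.8, 0, -8.1]

```text
t: 21.65
eef_pos: [0.4701, 0.198, 0.2002]
tool_rot: [0.0, 0.911, 0.413, 0.001]
contact_force: [-0.3, -0.2, -0.1]
gripper_width: 0.999
grasp_force: 0.0
```

Emit:
carry_out:
  targets: [0, 11.3, 24.3, 0, -8.1, 0, 11.3, 24.3, 0, -8.1, 0, 11.3, 24.3, 0, 0, 0, 11.3, 24.3, 0, 0, 0, 11.3, 24.3, 0, 0, 0, 11.3, 24.3, 0, 0, 0, 11.3, 24.3, 0, 0, 0, 11.3, 24.3, 0, 0, 0, 0, 0, 0, 0, 0, 0, 0, 0, 0]
  newtons: 35

```text
t: 22.65
eef_pos: [0.5606, 0.3915, 0.1997]
tool_rot: [0.001, 0.959, 0.284, 0.0]
contact_force: [-0.7, -0.8, 0.0]
gripper_width: 1.0
grasp_force: 0.0
```

```bash
cat >> h.py <<'E'
def tool():
    o=bot.get_obs(); w,x,y,z=o["tool_rot"]; R=lambda:0
    from scipy.spatial.transform import Rotation as Ro
    c=Ro.from_quat([x,y,z,w]).as_matrix()[:,1]; print("t",round(o["t"],2),"tcp",(o["eef_pos"]*1000).round(1),"close deg",np.degrees(np.arctan2(c[1],c[0])).round(1),"q",o["q"].round(2),"w",round(o["gripper_width"]*85,1))
E
python3 - <<'E'
from h import *
tool()
E
```

```text
t 22.65 tcp [560.6 391.5 199.7] close deg -57.0 q [-1.17  0.61  0.72  1.6  -0.44  1.1  -1.34] w 85.0
```

Emit:
carry_out:
  targets: [0, 0, 2, -30, 0, 0, 0, 0, -30, 0, 0, 0, 0, -30, 0, 0, 0, 0, -30, 0, 0, 0, 0, -30, 0, 0, 0, 0, -20, 0, 0, 0, 0, -15, 0, 0, 0, 0, -10, 0, 0, 0, 0, 0, 0]

```text
t: 23.55
eef_pos: [0.5591, 0.394, 0.0037]
tool_rot: [0.0, 0.959, 0.284, -0.001]
contact_force: [-0.8, -0.3, -1.0]
gripper_width: 1.0
grasp_force: 0.0
```

Emit:
carry_out:
  targets: [255, 0, 0, 0, 0, 255, 0, 0, 0, 0, 255, 0, 0, 0, 0, 255, 0, 0, 0, 0, 255, 0, 0, 0, 0]

```text
t: 24.05
eef_pos: [0.5602, 0.3954, 0.0059]
tool_rot: [-0.0, 0.959, 0.285, 0.001]
contact_force: [-0.3, -0.9, 6.0]
gripper_width: 0.716
grasp_force: 38.8
```

Emit:
carry_out:
  targets: [255, 0, 0, 10, 0, 255, 0, 0, 20, 0, 255, 0, 0, 20, 0, 255, 0, 0, 20, 0, 255, 0, 0, 20, 0, 255, 0, 0, 0, 0]

```text
t: 24.65
eef_pos: [0.5614, 0.396, 0.0987]
tool_rot: [-0.001, 0.959, 0.285, 0.003]
contact_force: [-0.4, -0.2, -1.2]
gripper_width: 0.722
grasp_force: 38.6
```

Emit:
carry_out:
  targets: [255, -11.3, -24.4, 0, 0, 255, -11.3, -24.4, 0, 0, 255, -11.3, -24.4, 0, 0, 255, -11.3, -24.4, 0, 0, 255, -11.3, -24.4, 0, 0, 255, -11.3, -24.4, 0, 0, 255, -11.3, -24.4, 0, 0, 255, -11.3, -24.4, 0, 0, 255, 0, -25, 0, 0, 255, 0, -25, 0, 0, 255, 0, -25, 0, 0, 255, 0, -25, 0, 0, 255, 11.8, -20.8, 0, 0, 255, 11.8, -20.8, 0, 0, 255, 11.8, -20.8, 0, 0, 255, 11.8, -20.8, 0, 0, 255, 0, 0, 0, 0, 255, 0, 0, 0, 0]

```text
t: 26.45
eef_pos: [0.5157, 0.0162, 0.0941]
tool_rot: [-0.0, 0.959, 0.284, -0.0]
contact_force: [-0.5, 0.2, -0.9]
gripper_width: 0.722
grasp_force: 38.6
```

Run:
```python
from h import *
tool(); print(bot.get_obs()["grasp_force"])
s=cam("side"); cv2.imwrite("pics/m7.png",cv2.resize(s["frame"][170:300,260:430],(680,520))[:,:,::-1])
```

```text
t 26.45 tcp [515.7  16.2  94.1] close deg -57.0 q [-0.68  0.48  0.68  2.08 -0.46  0.72 -0.7 ] w 61.4
38.61843001563102
```

View pics/m7.png

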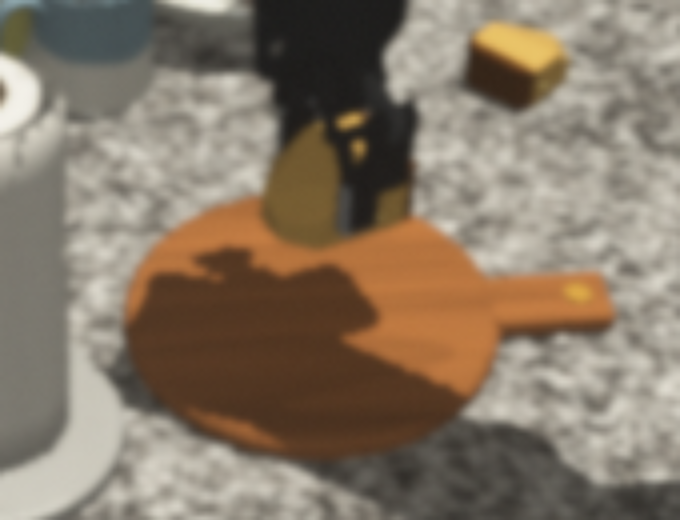

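Emit:
carry_out:
  targets: [255, 1, 0.5, -20, 0, 255, 0, 0, -20, 0, 255, 0, 0, -14, 0, 255, 0, 0, -8, 0, 255, 0, 0, -5, 0, 255, 0, 0, -3, 0, 255, 0, 0, 0, 0]

```text
t: 27.2
eef_pos: [0.5172, 0.0171, 0.0244]
tool_rot: [0.0, 0.959, 0.285, 0.0]
contact_force: [0.1, 0.1, -1.6]
gripper_width: 0.717
grasp_force: 38.6
```

Emit:
carry_out:
  targets: [255, 0, 0, -2, 0, 255, 0, 0, -1, 0, 255, 0, 0, 0, 0]

```text
t: 27.5
eef_pos: [0.5171, 0.0171, 0.0214]
tool_rot: [-0.0, 0.959, 0.285, 0.0]
contact_force: [-0.2, 0.4, -2.2]
gripper_width: 0.72
grasp_force: 38.6
```

Emit:
carry_out:
  targets: [255, 0, 0, -1.5, 0, 255, 0, 0, 0, 0]

```text
t: 27.7
eef_pos: [0.5171, 0.0171, 0.0198]
tool_rot: [0.0, 0.959, 0.285, 0.0]
contact_force: [-1.0, -1.2, -1.8]
gripper_width: 0.718
grasp_force: 38.6
```

Emit:
carry_out:
  targets: [255, 0, 0, -1.5, 0, 255, 0, 0, 0, 0]

```text
t: 27.9
eef_pos: [0.5172, 0.0171, 0.0197]
tool_rot: [-0.001, 0.959, 0.285, 0.0]
contact_force: [-7.2, 0.8, 20.1]
gripper_width: 0.719
grasp_force: 41.1
```

Emit:
carry_out:
  targets: [0, 0, 0, 0, 0, 0, 0, 0, 0, 0, 0, 0, 0, 0, 0, 0, 0, 0, 10, 0, 0, 0, 0, 30, 0, 0, 0, 0, 40, 0, 0, 0, 0, 40, 0, 0, 0, 0, 30, 0, 0, -14, -30, 0, 7.5, 0, -14, -30, 0, 7.5, 0, -14, -30, 0, 7.5, 0, -14, -30, 0, 0, 0, -14, -30, 0, 0, 0, -14, -30, 0, 0, 0, -14, -30, 0, 0, 0, -14, -30, 0, 0, 0, -10, -18, 0, 0, 0, 0, 0, 0, 0]

```text
t: 29.7
eef_pos: [0.3931, -0.2437, 0.1689]
tool_rot: [0.0, 0.886, 0.464, -0.0]
contact_force: [-0.7, 0.6, 0.1]
gripper_width: 1.002
grasp_force: 0.0
```

Run:
```python
from h import *
tool(); t=cam("top")
cv2.imwrite("pics/m8.png",cv2.resize(t["frame"][200:310,260:370],(550,550),interpolation=cv2.INTER_LANCZOS4)[:,:,::-1])
```

```text
t 29.7 tcp [ 393.1 -243.7  168.9] close deg -34.7 q [-0.26  0.26  0.8   2.15 -0.25  0.82  0.09] w 85.2
```

View pics/m8.png

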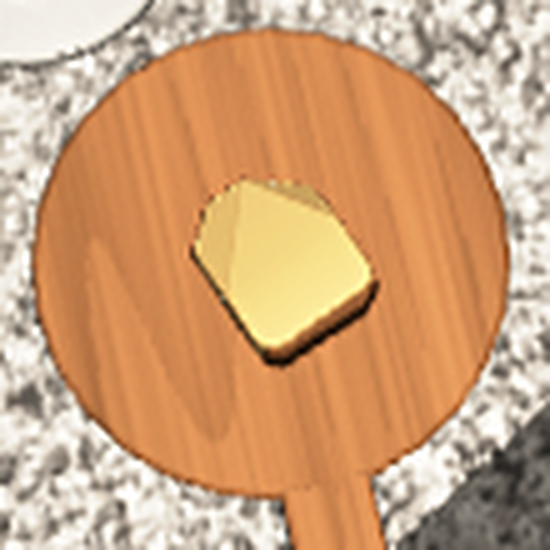

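Emit:
carry_out:
  targets: [0, 1.5, 3, -30, 0, 0, 0, 0, -30, 0, 0, 0, 0, -30, 0, 0, 0, 0, -30, 0, 0, 0, 0, -20, 0, 0, 0, 0, -15, 0, 0, 0, 0, -9, 0, 0, 0, 0, 0, 0, 255, 0, 0, 0, 0, 255, 0, 0, 0, 0, 255, 0, 0, 0, 0, 255, 0, 0, 0, 0, 255, 0, 0, 0, 0, 255, 0, 0, 0, 0]

```text
t: 31.15
eef_pos: [0.3972, -0.2379, 0.0052]
tool_rot: [0.0, 0.885, 0.466, 0.001]
contact_force: [-0.4, 0.6, 6.9]
gripper_width: 0.615
grasp_force: 36.6
```

Run:
```python
from h import *
tool(); t=cam("top")
T=lambda x,y:(x/5+260-.5,y/5+200-.5)
p,q=ray(t,*T(265,348),.052),ray(t,*T(370,277),.052); e=q-p; L=np.hypot(*e[:2]); n=np.array([-e[1],e[0]])/L
m=(p+q)[:2]/2; print(p,q,L,"thin",np.degrees(np.arctan2(n[1],n[0])),"orig",m+.034*n,"ledge",m+.017*n)
print("tip",[(np.array(ray(t,*T(*x),z)[:2])-m)@n for x,z in(((243,180),.031),((193,250),.045),((330,207),.04))])
```

```text
t 31.15 tcp [ 397.2 -237.9    5.2] close deg -34.4 q [ 0.    0.56  0.5   2.23 -0.6   0.47  0.38] w 52.3
[0.4706404  0.02090906 0.052     ] [ 0.50061566 -0.02673912  0.052     ] 0.056292675818849794 thin 32.173826600522226 orig [0.51440687 0.01518962] ledge [0.50001745 0.0061373 ]
tip [np.float64(0.07202928883564885), np.float64(0.05558675382786264), np.float64(0.03800199020529476)]
```

Emit:
carry_out:
  targets: [255, 0, 0, 10, 0, 255, 0, 0, 25, 0, 255, 0, 0, 30, 0, 255, 0, 0, 30, 0, 255, 0, 0, 25, 0, 255, 11.3, 27.5, 0, 8.4, 255, 11.3, 27.5, 0, 8.4, 255, 11.3, 27.5, 0, 8.4, 255, 11.3, 27.5, 0, 8.4, 255, 11.3, 27.5, 0, 8.4, 255, 11.3, 27.5, 0, 8.4, 255, 11.3, 27.5, 0, 8.4, 255, 11.3, 27.5, 0, 8.4, 255, 11.3, 27.5, 0, 0, 255, 0, 0, 0, 0, 255, 0, 0, 0, 0]

```text
t: 32.8
eef_pos: [0.4981, 0.0098, 0.1247]
tool_rot: [0.0, 0.478, 0.878, -0.0]
contact_force: [0.0, 0.0, -1.1]
gripper_width: 0.616
grasp_force: 37.4
```

Run:
```python
from h import *
tool()
s=cam("side"); cv2.imwrite("pics/m9.png",cv2.resize(s["frame"][190:290,280:410],(650,500))[:,:,::-1])
```

```text
t 32.8 tcp [498.1   9.8 124.7] close deg 32.9 q [-0.47  0.35  0.4   2.09 -0.2   0.74  0.62] w 52.4
```

View pics/m9.png

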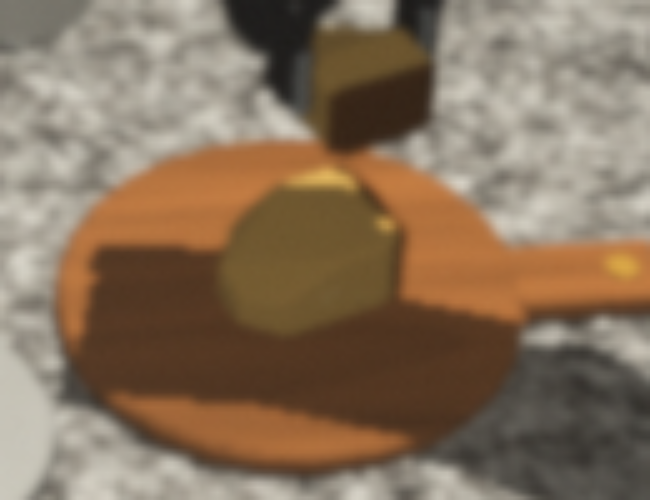

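Emit:
carry_out:
  targets: [255, 0.5, -0.5, -20, 0, 255, 0, 0, -20, 0, 255, 0, 0, -12, 0, 255, 0, 0, -7, 0, 255, 0, 0, -4, 0, 255, 0, 0, 0, 0]

```text
t: 33.45
eef_pos: [0.4987, 0.0087, 0.0613]
tool_rot: [-0.0, 0.479, 0.878, -0.0]
contact_force: [0.6, 0.8, -0.8]
gripper_width: 0.615
grasp_force: 37.5
```

Emit:
carry_out:
  targets: [255, 0, 0, -1.5, 0, 255, 0, 0, 0, 0]

```text
t: 33.65
eef_pos: [0.499, 0.0091, 0.0602]
tool_rot: [0.0, 0.479, 0.878, 0.0]
contact_force: [-0.1, -0.6, -1.2]
gripper_width: 0.61
grasp_force: 37.5
```

Emit:
carry_out:
  targets: [255, 0, 0, -1.5, 0, 255, 0, 0, 0, 0]

```text
t: 33.85
eef_pos: [0.4988, 0.0092, 0.0584]
tool_rot: [0.0, 0.479, 0.878, 0.0]
contact_force: [-0.3, -0.8, -2.2]
gripper_width: 0.611
grasp_force: 37.5
```

Emit:
carry_out:
  targets: [255, 0, 0, -1, 0, 255, 0, 0, 0, 0]

```text
t: 34.05
eef_pos: [0.4987, 0.0091, 0.0573]
tool_rot: [-0.0, 0.479, 0.878, -0.0]
contact_force: [0.2, 0.3, -0.6]
gripper_width: 0.615
grasp_force: 37.5
```

Emit:
carry_out:
  targets: [255, 0, 0, -1, 0, 255, 0, 0, 0, 0]

```text
t: 34.25
eef_pos: [0.4988, 0.009, 0.057]
tool_rot: [-0.0, 0.479, 0.878, 0.0]
contact_force: [-2.2, -0.3, 7.2]
gripper_width: 0.61
grasp_force: 38.6
```

Emit:
carry_out:
  targets: [0, 0, 0, 0, 0, 0, 0, 0, 0, 0, 0, 0, 0, 0, 0, 0, 0, 0, 10, 0, 0, 0, 0, 30, 0, 0, 0, 0, 40, 0, 0, 0, 0, 40, 0, 0, -11, 5, 0, 0, 0, -11, 20, 0, -8.5]

```text
t: 35.15
eef_pos: [0.4773, 0.0326, 0.178]
tool_rot: [0.001, 0.545, 0.839, 0.001]
contact_force: [-0.4, 0.7, -0.9]
gripper_width: 1.001
grasp_force: 0.0
```

Emit:
carry_out:
  targets: [0, -4.8, 28.2, 0, -8.5, 0, -4.8, 28.2, 0, -8.5, 0, -4.8, 28.2, 0, -8.5, 0, -4.8, 28.2, 0, -8.5, 0, -4.8, 28.2, 0, -8.5, 0, -4.8, 28.2, 0, -8.5, 0, -4.8, 28.2, 0, -8.5, 0, -4.8, 28.2, 0, -8.5, 0, -4.8, 28.2, 0, -8.5, 0, -4.8, 28.2, 0, -8.5, 0, -4.8, 28.2, 0, 0, 0, -4.8, 28.2, 0, 0, 0, -4.8, 28.2, 0, 0, 0, 0, 0, 0, 0, 0, 0, 0, 0, 0]

```text
t: 36.65
eef_pos: [0.4137, 0.4007, 0.176]
tool_rot: [0.0, 0.967, 0.254, -0.0]
contact_force: [0.3, -0.1, -0.1]
gripper_width: 1.001
grasp_force: 0.0
```

Run:
```python
from h import *
tool(); t,s=cam("top"),cam("side")
M=np.hstack([cv2.resize(t["frame"][220:300,280:350],(420,480),interpolation=cv2.INTER_LANCZOS4),cv2.resize(s["frame"][200:280,300:360],(360,480))])
cv2.imwrite("pics/m10.png",M[:,:,::-1])
```

```text
t 36.65 tcp [413.7 400.7 176. ] close deg -60.6 q [-1.32  0.42  0.57  1.88 -0.28  0.92 -1.67] w 85.1
```

View pics/m10.png

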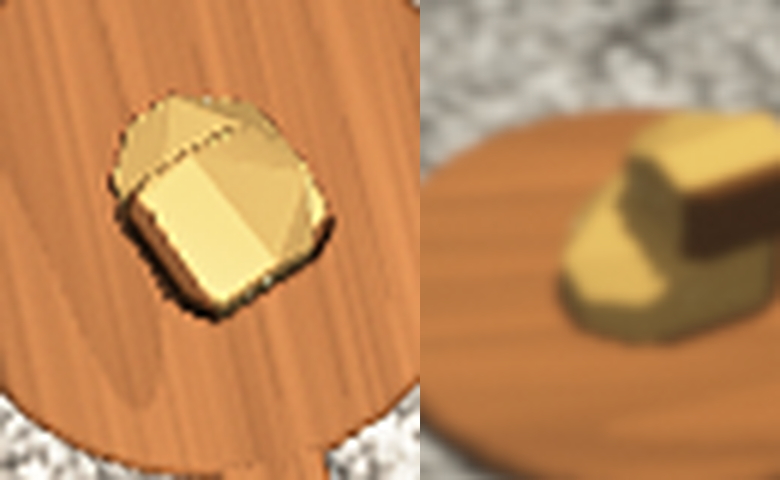

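c sits level on A's ledge, with its rind edge running from (135,190) to (213,303) in the crop. Grasping d now.

Emit:
carry_out:
  targets: [0, 6, 0, -30, 0, 0, 0, 0, -30, 0, 0, 0, 0, -30, 0, 0, 0, 0, -30, 0, 0, 0, 0, -25, 0, 0, 0, 0, -15, 0, 0, 0, 0, -12, 0, 0, 0, 0, 0, 0, 255, 0, 0, 0, 0, 255, 0, 0, 0, 0, 255, 0, 0, 0, 0, 255, 0, 0, 0, 0, 255, 0, 0, 0, 0, 255, 0, 0, 0, 0]

```text
t: 38.15
eef_pos: [0.4209, 0.4014, 0.0058]
tool_rot: [-0.001, 0.968, 0.253, 0.001]
contact_force: [-2.2, -0.6, 7.3]
gripper_width: 0.574
grasp_force: 34.5
```

Run:
```python
from h import *
tool(); t=cam("top")
T=lambda x,y:(x/6+280-.5,y/6+220-.5)
p,q=ray(t,*T(135,190),.086),ray(t,*T(213,303),.086); e=q-p; L=np.hypot(*e[:2]); n=np.array([-e[1],e[0]])/L
n=n if n[0]>0 else -n
m=(p+q)[:2]/2; print(p,q,L,"thin",np.degrees(np.arctan2(n[1],n[0])),"orig",m+.028*n,"ledge",m+.014*n)
```

```text
t 38.15 tcp [420.9 401.4   5.8] close deg -60.7 q [-1.18  0.67  0.42  1.95 -0.46  0.61 -1.52] w 48.8
[0.50537971 0.04200768 0.086     ] [0.46331102 0.01551749 0.086     ] 0.04971423158039938 thin -57.80183628598426 orig [0.49926515 0.0050687 ] ledge [0.49180526 0.01691564]
```

Emit:
carry_out:
  targets: [255, 0, 0, 10, 0, 255, 0, 0, 25, 0, 255, 0, 0, 30, 0, 255, 0, 0, 30, 0, 255, 0, 0, 30, 0, 255, 0, 0, 25, 0, 255, 0, 0, 0, 3.7]

```text
t: 38.9
eef_pos: [0.4222, 0.4022, 0.1588]
tool_rot: [-0.002, 0.959, 0.284, 0.003]
contact_force: [0.8, -0.3, -0.9]
gripper_width: 0.571
grasp_force: 35.7
```

Emit:
carry_out:
  targets: [255, 5.1, -27.4, 0, 0, 255, 5.1, -27.4, 0, 0, 255, 5.1, -27.4, 0, 0, 255, 5.1, -27.4, 0, 0, 255, 5.1, -27.4, 0, 0, 255, 5.1, -27.4, 0, 0, 255, 5.1, -27.4, 0, 0, 255, 5.1, -27.4, 0, 0, 255, 5.1, -27.4, 0, 0, 255, 5.1, -27.4, 0, 0, 255, 5.1, -27.4, 0, 0, 255, 5.1, -27.4, 0, 0, 255, 5.1, -27.4, 0, 0, 255, 5.1, -27.4, 0, 0, 255, 0, 0, 0, 0, 255, 0, 0, 0, 0]

```text
t: 40.5
eef_pos: [0.4917, 0.0167, 0.1549]
tool_rot: [-0.0, 0.959, 0.283, 0.0]
contact_force: [-0.7, 0.8, -2.1]
gripper_width: 0.575
grasp_force: 35.7
```

Run:
```python
from h import *
tool()
```

```text
t 40.5 tcp [491.7  16.7 154.9] close deg -57.1 q [-0.71  0.32  0.66  2.09 -0.27  0.81 -0.88] w 48.9
```

Emit:
carry_out:
  targets: [255, 1, 1, -20, 0, 255, 0, 0, -20, 0, 255, 0, 0, -12, 0, 255, 0, 0, -6, 0, 255, 0, 0, -2, 0, 255, 0, 0, 0, 0]

```text
t: 41.1
eef_pos: [0.4929, 0.0183, 0.0946]
tool_rot: [0.0, 0.959, 0.284, 0.0]
contact_force: [1.2, -0.2, -0.4]
gripper_width: 0.567
grasp_force: 35.7
```

Emit:
carry_out:
  targets: [255, 0, 0, -1.5, 0, 255, 0, 0, 0, 0]

```text
t: 41.3
eef_pos: [0.493, 0.0182, 0.0932]
tool_rot: [-0.0, 0.959, 0.284, 0.0]
contact_force: [-0.2, 0.1, -0.2]
gripper_width: 0.572
grasp_force: 35.7
```

Emit:
carry_out:
  targets: [255, 0, 0, -1, 0, 255, 0, 0, 0, 0]

```text
t: 41.5
eef_pos: [0.4928, 0.0181, 0.0919]
tool_rot: [-0.0, 0.959, 0.284, 0.0]
contact_force: [0.1, 0.3, -1.2]
gripper_width: 0.569
grasp_force: 35.7
```

Emit:
carry_out:
  targets: [255, 0, 0, -1, 0, 255, 0, 0, 0, 0]

```text
t: 41.7
eef_pos: [0.493, 0.0182, 0.0912]
tool_rot: [-0.0, 0.959, 0.284, 0.0]
contact_force: [-0.5, 1.3, 4.9]
gripper_width: 0.567
grasp_force: 35.8
```

Emit:
carry_out:
  targets: [255, 0, 0, -0.7, 0, 255, 0, 0, 0, 0]

```text
t: 41.9
eef_pos: [0.4936, 0.0183, 0.0909]
tool_rot: [-0.0, 0.959, 0.284, 0.001]
contact_force: [-0.6, 0.3, 7.1]
gripper_width: 0.57
grasp_force: 34.3
```

Emit:
carry_out:
  targets: [0, 0, 0, 0, 0, 0, 0, 0, 0, 0, 0, 0, 0, 0, 0, 0, 0, 0, 10, 0, 0, 0, 0, 30, 0, 0, 0, 0, 40, 0, 0, 0, 0, 30, 0, 0, -10, 25, 0, 7.5, 0, -10, 25, 0, 7.5, 0, -10, 25, 0, 7.5, 0, -10, 25, 0, 7.5, 0, -5, 25, 0, 7.5, 0, 0, 25, 0, 7.5, 0, 0, 0, 0, 7.5, 0, 0, 0, 0, 0]

```text
t: 43.4
eef_pos: [0.4477, 0.1685, 0.2006]
tool_rot: [0.0, 0.734, 0.68, 0.0]
contact_force: [-0.4, -0.1, -0.1]
gripper_width: 0.999
grasp_force: 0.0
```

Run:
```python
from h import *
tool(); t,s=cam("top"),cam("side")
for st,ce,_ in blobs(mask(t,(12,110,70),(28,255,255)),150):
    if ce[0]>100 and ce[0]<260 and 200<ce[1]<330: print(st,ce)
a=cv2.resize(t["frame"][220:300,280:350],(420,480),interpolation=cv2.INTER_LANCZOS4); b=cv2.resize(t["frame"][220:268,185:233],(360,360),interpolation=cv2.INTER_LANCZOS4)
b=np.vstack([b,np.zeros((120,360,3),np.uint8)])
cv2.imwrite("pics/m11.png",np.hstack([a,b])[:,:,::-1])
```

```text
t 43.4 tcp [447.7 168.5 200.6] close deg -4.4 q [-0.9   0.19  0.47  2.07 -0.11  0.9  -0.45] w 84.9
```

View pics/m11.png

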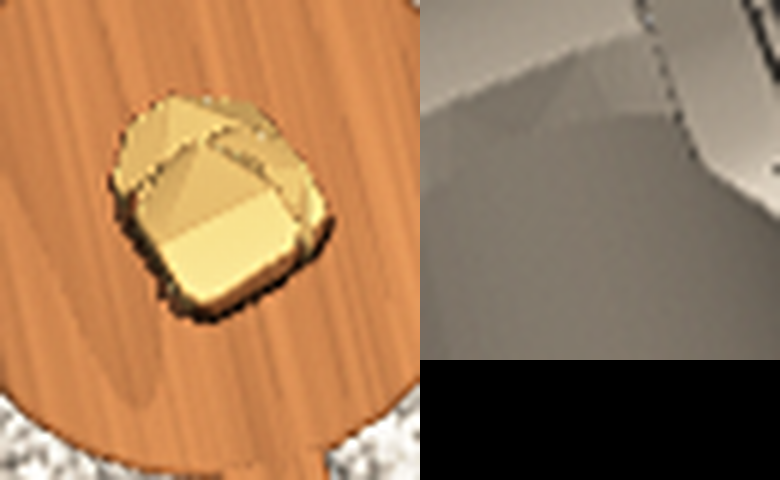

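Run:
```python
from h import *
t,s=cam("top"),cam("side")
T=lambda x,y:(x/6+280-.5,y/6+220-.5)
p,q=ray(t,*T(200,303),.118),ray(t,*T(300,236),.118); e=q-p; L=np.hypot(*e[:2]); n=np.array([-e[1],e[0]])/L
m=(p+q)[:2]/2; print(p,q,L,"thin",np.degrees(np.arctan2(n[1],n[0])),"orig",m+.025*n,"ledge",m+.0125*n)
a,b=ray(t,*T(163,240),.118),ray(t,*T(275,185),.118); print("ridge mid",(a+b)/2)
for st,ce,_ in blobs(mask(s,(12,110,70),(28,255,255)),100):
    if 280<ce[0]<420 and ce[1]>290: print(st,ce)
```

```text
[0.45866861 0.02006945 0.118     ] [ 0.48092518 -0.01566298  0.118     ] 0.04209704491875089 thin 31.917442266534106 orig [0.49101717 0.01542065] ledge [0.48040703 0.00881194]
ridge mid [0.49034255 0.01223465 0.118     ]
[298 328  24  19 340] [309.82941176 336.35294118]
```

E was knocked: its side centroid moved from (317,324) to (310,336). I'll clear the arm and measure it again.

Emit:
carry_out:
  targets: [0, 0, -30, 0, 0, 0, 0, -30, 0, 0, 0, 0, -30, 0, 0, 0, 0, -30, 0, 0, 0, 0, -30, 0, 0, 0, 0, -30, 0, 0, 0, 0, -30, 0, 0, 0, 0, -30, 0, 0, 0, 0, 0, 0, 0]

```text
t: 44.5
eef_pos: [0.4471, -0.0764, 0.2005]
tool_rot: [0.001, 0.737, 0.675, -0.0]
contact_force: [-0.2, 0.3, 0.5]
gripper_width: 0.998
grasp_force: 0.0
```

Run:
```python
from h import *
tool(); t,s=cam("top"),cam("side")
for c,lim in((t,(160,240,220,280)),(s,(280,340,310,370))):
  for st,ce,_ in blobs(mask(c,(12,110,70),(28,255,255)),100):
    if lim[0]<ce[0]<lim[1] and lim[2]<ce[1]<lim[3]: print(c["n"],st,ce)
a=cv2.resize(t["frame"][220:270,180:230],(400,400),interpolation=cv2.INTER_LANCZOS4); b=cv2.resize(s["frame"][312:362,285:335],(400,400),interpolation=cv2.INTER_LANCZOS4)
cv2.imwrite("pics/m12.png",np.hstack([a,b])[:,:,::-1])
```

```text
t 44.5 tcp [447.1 -76.4 200.5] close deg -5.0 q [-0.55  0.16  0.65  2.13 -0.12  0.89  0.08] w 84.9
top [184 229  25  21 286] [197.17482517 239.36013986]
side [298 328  24  18 320] [309.590625 336.553125]
```

View pics/m12.png

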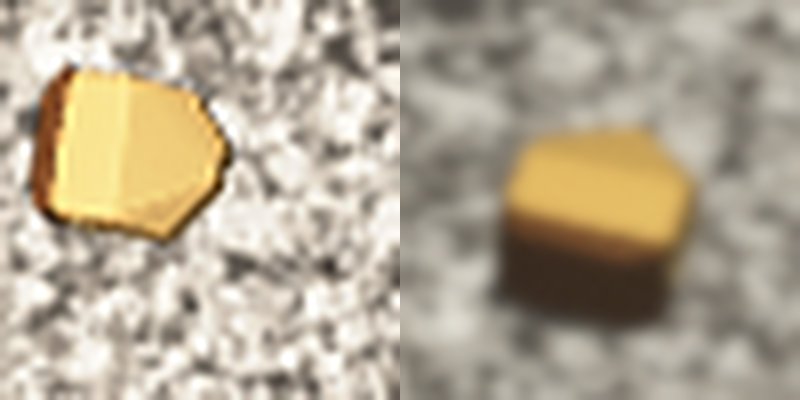

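Run:
```python
from h import *
t,s=cam("top"),cam("side")
T=lambda x,y:(x/8+180-.5,y/8+220-.5); S=lambda x,y:((x-400)/8+285-.5,y/8+312-.5)
p,q=ray(t,*T(72,70),.03),ray(t,*T(55,213),.03); e=q-p; L=np.hypot(*e[:2]); n=np.array([-e[1],e[0]])/L
n=n if n[1]<0 else -n
m=(p+q)[:2]/2; print(p,q,L,"thin",np.degrees(np.arctan2(n[1],n[0])),"orig",m+.022*n)
a,b=ray(s,*S(508,205),.03),ray(s,*S(668,252),.03); print("side",a,b)
```

```text
[0.57865889 0.29956882 0.03      ] [0.53736146 0.30404595 0.03      ] 0.04153940724221578 thin -96.18737639317425 orig [0.55563901 0.27993554]
side [0.58110117 0.30276643 0.03      ] [0.54110929 0.31296711 0.03      ]
```

Emit:
carry_out:
  targets: [40, 0, 27.6, 0, 0, 40, 0, 27.6, 0, 0, 40, 0, 27.6, 0, 0, 40, 0, 27.6, 0, 0, 40, 0, 27.6, 0, 0, 40, 0, 27.6, 0, 0, 40, 0, 27.6, 0, 0, 40, 0, 27.6, 0, 0, 40, 0, 27.6, 0, 0, 40, 0, 27.6, 0, 0, 40, 21.8, 16.4, 0, 0, 40, 21.8, 16.4, 0, 0, 40, 21.8, 16.4, 0, 0, 40, 21.8, 16.4, 0, -5, 40, 21.8, 16.4, 0, 0, 40, 0, 0, 0, 0, 40, 0, 0, 0, 0]

```text
t: 46.4
eef_pos: [0.5558, 0.287, 0.1994]
tool_rot: [-0.0, 0.763, 0.647, -0.001]
contact_force: [0.2, -0.6, 0.1]
gripper_width: 0.843
grasp_force: 0.0
```

Run:
```python
from h import *
tool(); t=cam("top"); print("mill", ray(t,198,194,.0), ray(t,194,181,.09))
```

```text
t 46.4 tcp [555.8 287.  199.4] close deg -9.4 q [-0.91  0.45  0.45  1.73 -0.23  1.01 -0.54] w 71.6
mill [0.66783403 0.28458382 0.        ] [0.6709812  0.27475503 0.09      ]
```

Mill is at x≈0.668, so there is clearance. Descending on E.

Emit:
carry_out:
  targets: [40, 0, -4, -30, 0, 40, 0, 0, -30, 0, 40, 0, 0, -30, 0, 40, 0, 0, -30, 0, 40, 0, 0, -30, 0, 40, 0, 0, -25, 0, 40, 0, 0, -14, 0, 40, 0, 0, -6, 0, 40, 0, 0, 0, 0, 255, 0, 0, 0, 0, 255, 0, 0, 0, 0, 255, 0, 0, 0, 0, 255, 0, 0, 0, 0, 255, 0, 0, 0, 0, 255, 0, 0, 0, 0]

```text
t: 47.95
eef_pos: [0.5577, 0.2825, 0.0066]
tool_rot: [0.0, 0.763, 0.646, 0.001]
contact_force: [-1.2, -1.0, 7.2]
gripper_width: 0.492
grasp_force: 36.8
```

Run:
```python
from h import *
tool(); print(bot.get_obs()["grasp_force"])
```

```text
t 47.95 tcp [557.7 282.5   6.6] close deg -9.5 q [-0.81  0.7   0.33  1.84 -0.36  0.65 -0.43] w 41.8
36.78449869159522
```

Emit:
carry_out:
  targets: [255, 0, 0, 10, 0, 255, 0, 0, 28, 0, 255, 0, 0, 35, 0, 255, 0, 0, 35, 0, 255, 0, 0, 35, 0, 255, 0, 0, 35, 0]

```text
t: 48.55
eef_pos: [0.5564, 0.2819, 0.1852]
tool_rot: [-0.0, 0.763, 0.646, 0.0]
contact_force: [0.8, 0.9, -0.5]
gripper_width: 0.494
grasp_force: 35.9
```

Emit:
carry_out:
  targets: [255, -21.5, -16.5, 0, 0, 255, -21.5, -16.5, 0, 0, 255, -21.5, -16.5, 0, 0, 255, -21.5, -16.5, 0, 0, 255, -21.5, -16.5, 0, 0, 255, 0, -25, 0, 8.5, 255, 0, -25, 0, 8.5, 255, 0, -25, 0, 8.5, 255, 0, -25, 0, 8.5, 255, 8, -22.5, 0, 8.5, 255, 8, -22.5, 0, 0, 255, 8, -22.5, 0, 0, 255, 8, -22.5, 0, 0, 255, 0, 0, 0, 0, 255, 0, 0, 0, 0]

```text
t: 50.05
eef_pos: [0.4811, 0.0093, 0.1834]
tool_rot: [-0.0, 0.478, 0.878, 0.0]
contact_force: [-0.3, 0.4, -0.6]
gripper_width: 0.497
grasp_force: 35.9
```

Run:
```python
from h import *
tool(); print(bot.get_obs()["grasp_force"])
```

```text
t 50.05 tcp [481.1   9.3 183.4] close deg 32.9 q [-0.55  0.23  0.47  2.08 -0.13  0.86  0.57] w 42.3
35.93261554844503
```

Emit:
carry_out:
  targets: [255, 0.5, 0.5, -20, 0, 255, 0, 0, -20, 0, 255, 0, 0, -10, 0, 255, 0, 0, -5, 0, 255, 0, 0, -2, 0, 255, 0, 0, 0, 0]

```text
t: 50.65
eef_pos: [0.482, 0.0103, 0.1264]
tool_rot: [0.0, 0.477, 0.879, 0.0]
contact_force: [-0.3, -0.6, 1.2]
gripper_width: 0.49
grasp_force: 36.0
```

Emit:
carry_out:
  targets: [255, 0, 0, -1.2, 0, 255, 0, 0, 0, 0]

```text
t: 50.85
eef_pos: [0.482, 0.0101, 0.1253]
tool_rot: [0.0, 0.477, 0.879, 0.0]
contact_force: [-0.4, 0.1, -0.8]
gripper_width: 0.494
grasp_force: 36.0
```

Emit:
carry_out:
  targets: [255, 0, 0, -1, 0, 255, 0, 0, 0, 0]

```text
t: 51.05
eef_pos: [0.4819, 0.0101, 0.124]
tool_rot: [0.0, 0.477, 0.879, 0.0]
contact_force: [-0.1, -0.2, -0.3]
gripper_width: 0.492
grasp_force: 36.0
```

Emit:
carry_out:
  targets: [255, 0, 0, -1, 0, 255, 0, 0, 0, 0]

```text
t: 51.25
eef_pos: [0.4819, 0.0103, 0.1236]
tool_rot: [-0.0, 0.477, 0.879, 0.0]
contact_force: [-2.4, 0.5, 7.5]
gripper_width: 0.493
grasp_force: 37.0
```

Emit:
carry_out:
  targets: [255, 0, 0, -0.7, 0, 255, 0, 0, 0, 0]

```text
t: 51.45
eef_pos: [0.482, 0.0103, 0.1233]
tool_rot: [-0.0, 0.477, 0.879, 0.001]
contact_force: [-4.6, -0.6, 13.6]
gripper_width: 0.492
grasp_force: 37.7
```

Emit:
carry_out:
  targets: [255, 0, 0, 0.7, 0, 0, 0, 0, 0, 0, 0, 0, 0, 0, 0, 0, 0, 0, 0, 0, 0, 0, 0, 10, 0, 0, 0, 0, 30, 0, 0, 0, 0, 40, 0, 0, 0, 0, 20, 0, 0, -10, -25, 0, 0, 0, -5, -25, 0, 0, 0, 0, -30, 0, 0, 0, 0, -30, 0, 0, 0, 0, -30, 0, 0, 0, 0, -30, 0, 0, 0, 0, 0, 0, 0, 0, 0, 0, 0, 0]

```text
t: 53.05
eef_pos: [0.4666, -0.1603, 0.2233]
tool_rot: [0.0, 0.478, 0.878, 0.0]
contact_force: [-0.4, 0.5, 0.3]
gripper_width: 1.002
grasp_force: 0.0
```

Run:
```python
from h import *
tool(); t,s=cam("top"),cam("side")
a=cv2.resize(t["frame"][195:295,280:350],(350,500),interpolation=cv2.INTER_LANCZOS4); b=cv2.resize(s["frame"][130:280,270:390],(400,500),interpolation=cv2.INTER_LANCZOS4)
cv2.imwrite("pics/m13.png",np.hstack([a,b])[:,:,::-1])
```

```text
t 53.05 tcp [ 466.6 -160.3  223.3] close deg 32.9 q [-0.32  0.2   0.6   2.02 -0.14  0.96  0.93] w 85.1
```

View pics/m13.png

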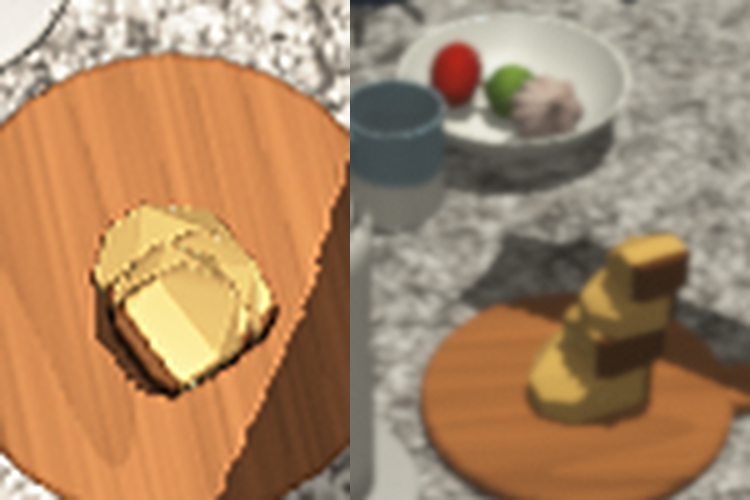

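The stack of four (a, c, d, e) stands level on the board, and all three items lie in the bowl. I'll wait a moment, check that nothing drifts, and hand in.

Emit:
carry_out:
  targets: [0, 0, 0, 0, 0, 0, 0, 0, 0, 0, 0, 0, 0, 0, 0, 0, 0, 0, 0, 0, 0, 0, 0, 0, 0, 0, 0, 0, 0, 0, 0, 0, 0, 0, 0, 0, 0, 0, 0, 0, 0, 0, 0, 0, 0, 0, 0, 0, 0, 0]

```text
t: 54.15
eef_pos: [0.4667, -0.16, 0.2229]
tool_rot: [0.0, 0.477, 0.879, -0.0]
contact_force: [-0.4, -0.1, -0.8]
gripper_width: 0.999
grasp_force: 0.0
```

Run:
```python
from h import *
t=cam("top"); a=cv2.imread("pics/m13.png")[:, :350, ::-1]; b=cv2.resize(t["frame"][195:295,280:350],(350,500),interpolation=cv2.INTER_LANCZOS4)
d=cv2.absdiff(a,b).mean(); print("drift",d)
if d<5: print(bot.hand_in())
```

```text
drift 0.7414076190476191
the job is handed in; nothing more can be done
None
```

The job is handed in: the lime, garlic and tomato are in the bowl, and cheese pieces a, c, d and e (b was not there) are stacked largest to smallest in the middle of the board; the stack stood still for a second before hand-in, and no verdict came back.

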